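# Roll sound: wake the recorder and press the red remote

## Robot

A 7-joint arm with a two-finger parallel gripper is mounted at the origin on the work surface. World frame = base frame: x ahead of the robot, y to its left, z up, the work surface at z = 0. Lengths are in m, angles in rad, forces in N, time in s.
With the tool pointing down it reaches from about 0.4 to 0.9 m from the base axis. Payload 5.5 kg.
Tool frame: the origin (TCP) lies at the very end of the fingers, on their centre line; the grasp point (between the pads) lies grip_depth behind it (grip_depth is the distance from the TCP to the grasp point, in m); x points along the fingers, y is the direction in which the jaws open and shut, and the axes are right-handed (so a half turn about x gives the same grasp; the last joint's range is limited). The gripper opens to 85 mm and grips with 20 to 120 N. Pads are 22 mm wide; open, the fingers measure 114 mm over their backs; the gripper's body (76 mm by 85 mm) begins 54 mm behind the grasp point. The pads swing forward as they close: fully open they stand 13 mm farther back than shut.
Start: joints at [1.381, 0.501, -0.427, 1.55, 0.221, 1.138, -0.21], TCP at [0.284, -0.584, 0.231] pointing down, gripper open.
Joint ranges: [-2.88, 2.88], [-0.31, 2.03], [-1.54, 1.56], [0.2, 2.42], [-1.41, 4.55], [0.19, 2.02], [-2.57, 2.57]. Speed limits (rad/s): [2.57, 2.57, 3.14, 3.14, 3.14, 3.14, 3.14].

## Interface

Orientations are given as [roll, pitch, yaw] about the fixed x, y, z axes, in that order (R = Rz(yaw) Ry(pitch) Rx(roll)).
In Python, from rig import state, read_camera, finish_job, grip_depth gives the robot as it stands.
- The arm moves only by the shell command python3 -m pendant 'ROWS' [FORCE]. ROWS is JSON, a list of rows, each an object with "slide": the shift along the tool's x, y, z in m, a list of three; "rot": the turn, a rotation vector about the tool's x, y, z in degrees, a list of three; "hand": the finger opening in m, from 0 to 0.0854. A call has 1 to 8 rows; each row is the pose to reach, as a shift and turn from the pose commanded when the call began, along the tool's axes at that moment; what a row does not reach only later rows make up. A row lasts 1/12 s, in which the tool goes at most 41.7 mm and 7.16 degrees, less where a joint would pass 70% of its speed; a pose out of reach is approached as far as the arm can. A call with a gripper value outside its range is refused whole. The fingers move at their own pace and stop on an object; FORCE is the grip in N (left out, the last holds). Time passes only in rows, so rows that repeat a pose let the fingers close. It gives the time, the measured TCP pose, the force and the opening at its end, in the units of the state.
- state(): the state, without advancing time (a new reading comes with each control period).
- read_camera(name): name is "side" or "top" or "wrist"; returns a dict with "frame" (480x640x3 uint8, red, green, blue), "vertical_fov" (degrees; the focal length in pixels is half the picture's height over the tangent of half this angle, whatever the lens; pixels are square), "cx", "cy" (the principal point, pixels), "position" and "rotation" of the camera in the world; the wrist camera has in their place "T_tool_cam" (4x4, takes a point from camera to tool coordinates, whose origin is the TCP and whose axes are the tool frame's). Camera axes: x right, y down, z forward; pixel columns grow to the right and rows downward; lengths in m; the calibration is good to about 2 mm. A picture is of the moment at which its call begins: read the wrist's pose just before it. There is no depth.
- finish_job(): hands the job in, once; it reports no verdict.
The state is a dict: "clock": time; "joint_pos": joint angles; "joint_velocities": joint speeds; "tau": joint torques, N m; "tcp_pos": TCP position; "tool_rot": TCP orientation; "wrist_force": force on the tool from outside, world axes, zero at the start; "ft_torque": the same for the moment, N m; "width": opening from 0.0 (shut) to 1.0 (fully open).
Only numpy, scipy, OpenCV 4.12 (cv2) and the standard library are available. Lean on these libraries where they do the work, as an engineer would, in place of code of your own. Each camera call takes 0.05 s, during which the arm holds its last target. There are 200 camera calls.

## Task

Get the sound rolling for the next take: with a fingertip push the orange lever on the recorder fully over, away from you, then gently press the red button on its loose switch box well down and let it come back up. Do not press red before the lever is over, do not lift or shove any box, and leave the white lever, the other coloured buttons and everything else on the table alone. Finish with the hand clear.

Things in the scene. Friction and masses are not known exactly. Their poses are not given: they have to be found in the camera images.
- recorder: black sound recorder with aluminium cheeks, fixed: 154 mm deep (its x), 258 mm wide (its y), top face 50 mm above the table. Origin: centre of its underside, on the table. Its +x axis points away from the robot (turned by up to 0.3 rad).
- orange_lever (a joint): angle of the orange toggle lever (rad): 0 = leaning 0.5 rad towards the robot (recorder -x), 1.0 = fully over, leaning 0.5 rad away (recorder +x). Friction only, no spring: it stays where it is left; about 1 N at the tip moves it.
- orange_lever_tip (a point): centre of the 18 mm ball at the end of the orange lever; the lever is a 9 mm round rod, 50 mm from pivot to ball centre, on top of the recorder (ball about 103 mm above the table at either end of its swing, 109 mm half-way). It is one of two levers 110 mm apart; orange and white change places.
- orange_lever_pivot (a point): pivot of the orange lever, 59 mm above the table, 9 mm above the recorder's top; the lever swings in the recorder's x-z plane through this point.
- white_lever (a joint): angle of the white toggle lever beside it (rad), the same kind: near 0 at the start. Leave alone.
- white_lever_tip (a point): centre of the ball at the end of the white lever.
- red_box: loose dark steel switch box with a red push button and red disc on top: 95 (x) x 65 (y) x 40 (z) mm, 0.35 to 0.7 kg, on rubber feet. Origin: centre of its underside. This one is to be pressed.
- red_button (a joint): how far the red button is down (m): 0 = up, 0.008 = fully down. Spring return: 2 N starts it, 7 N takes it fully down, in proportion between.
- yellow_box: loose dark steel switch box with a yellow push button and yellow disc on top: 95 (x) x 65 (y) x 40 (z) mm, 0.5 kg, on rubber feet. Origin: centre of its underside. Leave alone.
- yellow_button (a joint): how far the yellow button is down (m): 0 = up, 0.008 = fully down. Spring return: 2 N starts it, 7 N takes it fully down, in proportion between.
- green_box: loose dark steel switch box with a green push button and green disc on top: 95 (x) x 65 (y) x 40 (z) mm, 0.5 kg, on rubber feet. Origin: centre of its underside. Leave alone.
- green_button (a joint): how far the green button is down (m): 0 = up, 0.008 = fully down. Spring return: 2 N starts it, 7 N takes it fully down, in proportion between.
- blue_box: loose dark steel switch box with a blue push button and blue disc on top: 95 (x) x 65 (y) x 40 (z) mm, 0.5 kg, on rubber feet. Origin: centre of its underside. Leave alone.
- blue_button (a joint): how far the blue button is down (m): 0 = up, 0.008 = fully down. Spring return: 2 N starts it, 7 N takes it fully down, in proportion between.
- red_button_top (a point): centre of the red button's flat top face (34 mm across), 64 mm above the table when up, 56 mm when fully down; it stands on the middle of the red box, in a black collar 50 mm across whose rim is 52 mm above the table.
- blue_spray_can: loose blue spray can, 66 mm across, 183 mm tall; origin: centre of its underside. Leave alone.
- yellow_spray_can: loose yellow spray can, the same size. Leave alone.
Mind the look-alikes: they are no part of the job. Leave any pink look-alike of the red_box alone.

How it is judged:
By the outcome, as a careful person would: the job done as asked, in the order asked, and still so for the second after the job is handed in, with the robot touching nothing.
It also fails if it takes over 48 s, if anything falls off the work surface, if the arm or the gripper's body presses on something with over 40 N, if the wrist force passes 120 N, or if a joint passes its speed limit or range.

## Working session

There is one attempt and no reset: what is moved stays moved. The work goes in short steps, Python scripts to look and compute and a shell command to move; the robot and the scene stay as the last step left them, time stands still between calls to the robot, and variables do not carry over. Pictures are saved under pics/ and viewed, about 8 in all and at most 12, crops included, and the job is handed in when it is done.

```bash
mkdir -p pics; cat > h.py <<'E'
import numpy as np, cv2
from rig import state, read_camera
from scipy.spatial.transform import Rotation as R
def shot(n,f):
    s=state(); c=read_camera(n); cv2.imwrite('pics/'+f,c['frame'][:,:,::-1])
    if n=='wrist':
        T=np.array(c['T_tool_cam']); Rt=R.from_euler('xyz',s['tool_rot']).as_matrix()
        c['rotation']=Rt@T[:3,:3]; c['position']=np.array(s['tcp_pos'])+Rt@T[:3,3]
    c['rotation']=np.array(c['rotation']);c['position']=np.array(c['position'])
    np.save('pics/'+f[:-4]+'.npy',c,allow_pickle=True); return c
def load(f): return np.load('pics/'+f+'.npy',allow_pickle=True).item()
def ray(c,u,v):
    f=240/np.tan(np.radians(c['vertical_fov'])/2)
    d=c['rotation']@np.array([(u-c['cx'])/f,(v-c['cy'])/f,1]); return d/np.linalg.norm(d)
def onz(c,u,v,z):
    d=ray(c,u,v); return c['position']+d*(z-c['position'][2])/d[2]
def tri(c1,p1,c2,p2):
    a,b=ray(c1,*p1),ray(c2,*p2); A=np.stack([a,-b],1)
    t=np.linalg.lstsq(A,c2['position']-c1['position'],rcond=None)[0]
    x,y=c1['position']+a*t[0],c2['position']+b*t[1]; return (x+y)/2,np.linalg.norm(x-y)
def proj(c,P):
    f=240/np.tan(np.radians(c['vertical_fov'])/2); q=c['rotation'].T@(np.array(P)-c['position']); return q[:2]/q[2]*f+[c['cx'],c['cy']]
E
python3 - <<'E'
from h import *
for n in('top','side'):
    c=shot(n,n+'0.png'); print(n,c['position'],c['rotation'].tolist(),c['vertical_fov'],c['cx'],c['cy'])
print(state()); import rig; print(rig.grip_depth)
E
```

```text
top [ 0.39910111 -0.04686593  1.16337411] [-3.053031394245934, -0.010467792407691023, -1.5752562201038223] 51.240815128005636 316.73214064353243 244.98148696248774
side [-0.0374302   0.53188994  0.90640469] [-2.3808591211724384, -0.008963019949906892, -2.414881971004517] 51.73309530868071 321.4855438430849 233.58058078187003
{'clock': 0.1, 'joint_pos': array([ 1.3811986 ,  0.50173685, -0.4268314 ,  1.55130813,  0.22079201,
        1.13832555, -0.21030694]), 'joint_velocities': array([-0.00162871, -0.00135062, -0.0018501 , -0.00376989,  0.0001091 ,
        0.00180547,  0.00011883]), 'tau': array([-1.16038989e-02, -5.70821679e+01, -5.83875999e+00, -2.81750107e+01,
        1.05203537e-02,  5.65094422e-03, -4.43571281e-06]), 'tcp_pos': array([ 0.28407424, -0.58395814,  0.23039153]), 'tool_rot': array([-1.61356817,  1.56907138,  1.98087378]), 'wrist_force': array([ 0.07673667, -0.06163314, -0.47481016]), 'ft_torque': array([-0.0312073 , -0.0203971 , -0.04923558]), 'width': 0.9978583461383816}
0.0187
```

View pics/top0.png

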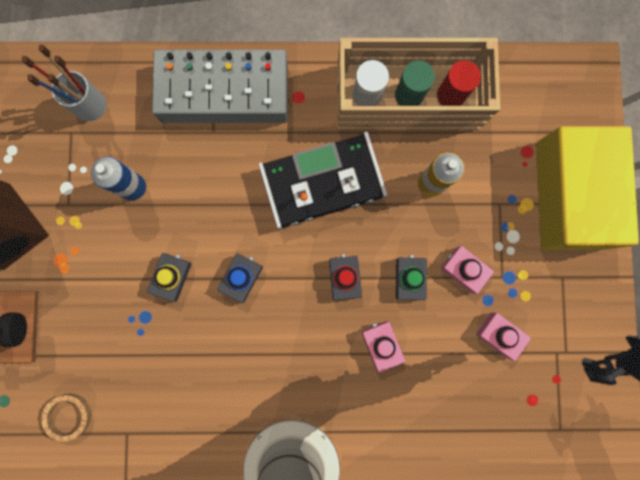

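View pics/side0.png

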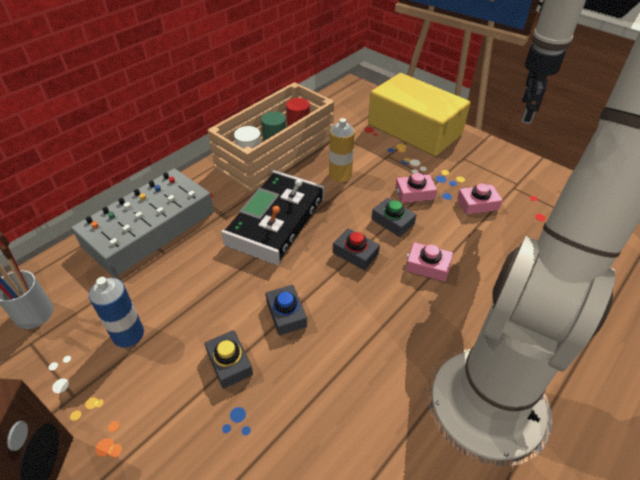

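The top view shows the recorder at about (322,180), with the orange lever near (303,196) and the white one near (350,181). The red button is at (346,277), with green to its right and blue to its left. In the side view the orange ball is near (275,212) and the red button near (357,240). The camera rotation is given as roll, pitch, yaw, so I'll fix the helper and measure.

```bash
sed -i "s/    c\['rotation'\]=np.array(c\['rotation'\]);/    r=np.array(c['rotation']); c['rotation']=r if r.ndim==2 else R.from_euler('xyz',r).as_matrix();/" h.py
cat > m.py <<'E'
from h import *
def blob(c,lo,hi,box,smin=120,vmin=60):
    h=cv2.cvtColor(c['frame'],cv2.COLOR_RGB2HSV).astype(int); x0,y0,x1,y1=box
    H=(h[...,0]+90)%180; m=(H>=lo+90)&(H<=hi+90)&(h[...,1]>smin)&(h[...,2]>vmin)
    k=np.zeros_like(m);k[y0:y1,x0:x1]=1;m&=k
    n,l,s,ce=cv2.connectedComponentsWithStats(m.astype(np.uint8))
    i=1+np.argmax(s[1:,4]); return ce[i],s[i].tolist()
E
python3 - <<'E'
from m import *
t,s=load('top0'),load('side0')
for c in(t,s):
    r=c['rotation']; c['rotation']=r if r.ndim==2 else R.from_euler('xyz',r).as_matrix()
ro,_=blob(t,-8,6,(325,255,370,300)); rs,_=blob(s,-8,6,(335,225,375,260))
print('red',ro,rs,_,onz(t,*ro,.064),onz(s,*rs,.064),tri(t,ro,s,rs))
o,a=blob(t,5,15,(292,185,313,208),150,120); os,b=blob(s,5,15,(262,200,285,225),150,120)
print('or',o,a,os,b,onz(t,*o,.103),onz(s,*os,.103),tri(t,o,s,os))
for p in((261,166),(281,226),(384,194),(366,134)): print('corner',p,onz(t,*p,.05)[:2])
print('can',onz(t,448,164,.18),'boxes',onz(t,413,278,.064),onz(t,238,277,.064))
a=cv2.resize(t['frame'][120:310,220:400],None,fx=4,fy=4,interpolation=2)[:600]
b=cv2.resize(s['frame'][165:275,215:400],None,fx=4,fy=4,interpolation=2)
cv2.imwrite('pics/c1.png',a[:,:,::-1]); 
E
```

```text
red [345.32417582 277.25824176] [356.32544379 238.03550296] [349, 232, 16, 13, 169] [ 0.42534914 -0.12123333  0.064     ] [ 0.41992078 -0.11619512  0.064     ] (array([ 0.42499933, -0.12220615,  0.05564376]), np.float64(0.0013677031011083529))
or [303.02777778 195.69444444] [300, 193, 7, 7, 36] [275.7   208.825] [273, 206, 7, 7, 40] [ 0.59946889 -0.02945673  0.103     ] [ 0.59847152 -0.03228948  0.103     ] (array([ 0.59811114, -0.03030133,  0.10487281]), np.float64(0.0025536639553032214))
corner (261, 166) [0.67776641 0.06634553]
corner (281, 226) [0.54087108 0.0208716 ]
corner (384, 194) [ 0.61290374 -0.21131988]
corner (366, 134) [ 0.75164196 -0.17247287]
can [ 0.64862573 -0.32176391  0.18      ] boxes [ 0.42309648 -0.27000112  0.064     ] [0.42690271 0.11389107 0.064     ]
```

View pics/c1.png

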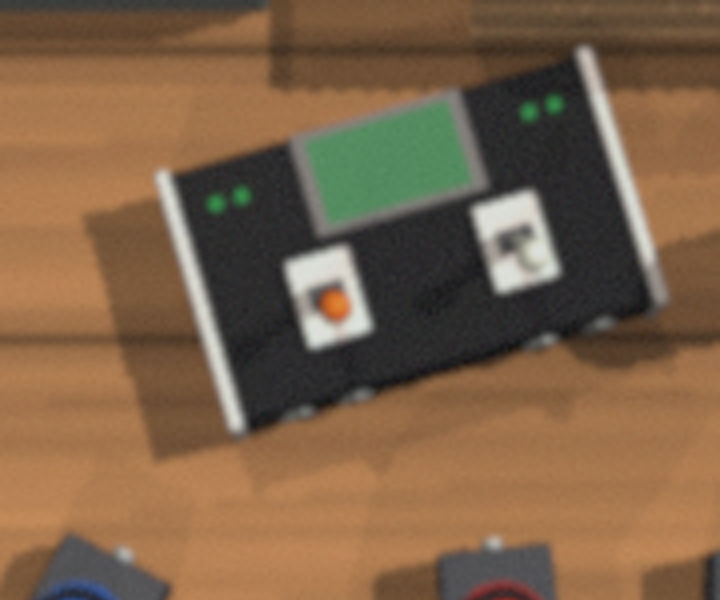

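```bash
cat > w.py <<'E'
from h import *
import sys
def delta(p,yaw=None):
    "slide/rot from measured pose to world point p with tool down"
    s=state(); M=R.from_euler('xyz',s['tool_rot']); print('tcp',s['tcp_pos'].round(4),'F',s['wrist_force'].round(1),'t',s['clock'],'w',round(s['width'],3))
    print('slide mm',(M.inv().apply(np.array(p)-s['tcp_pos'])*1000).round(1)); return M
E
python3 - <<'E'
from w import *
M=delta([.55,-.046,.23]); print(M.as_matrix().round(3))
d=np.array([np.cos(.29),np.sin(.29),0]); print('d in tool',M.inv().apply(d))
for a in(0,90,180,-90):
    z=R.from_euler('z',a,degrees=True).apply(d); Rt=np.stack([[0,0,-1],np.cross(z,[0,0,-1]),z],1)
    print('tool z at d+',a,(M.inv()*R.from_matrix(Rt)).as_rotvec(degrees=True).round(1))
c=read_camera('wrist');print(np.array(c['T_tool_cam']).round(3),c['vertical_fov'])
E
```

```text
tcp [ 0.2841 -0.584   0.2304] F [ 0.1 -0.1 -0.5] t 0.1 w 0.998
slide mm [   1.1 -367.4 -474.5]
[[-0.001  0.438 -0.899]
 [ 0.002 -0.899 -0.438]
 [-1.    -0.002 -0.   ]]
d in tool [-2.06629350e-04  1.62130284e-01 -9.86769339e-01]
tool z at d+ 0 [-1.707e+02 -1.000e-01  0.000e+00]
tool z at d+ 90 [99.3  0.1  0.1]
tool z at d+ 180 [9.3 0.  0.1]
tool z at d+ -90 [-80.7  -0.1   0.1]
[[-0.    -0.305  0.952 -0.143]
 [ 1.    -0.    -0.     0.   ]
 [ 0.     0.952  0.305 -0.079]
 [ 0.     0.     0.     1.   ]] 63.74115173440508
```

```bash
python3 -m pendant '[{"slide":[-0.02,-0.184,-0.237],"rot":[5,0,0],"hand":0},{"slide":[-0.02,-0.184,-0.237],"rot":[5,0,0],"hand":0},{"slide":[-0.02,-0.184,-0.237],"rot":[5,0,0],"hand":0},{"slide":[-0.02,-0.184,-0.237],"rot":[5,0,0],"hand":0},{"slide":[-0.02,-0.184,-0.237],"rot":[5,0,0],"hand":0},{"slide":[-0.02,-0.184,-0.237],"rot":[5,0,0],"hand":0},{"slide":[-0.02,-0.184,-0.237],"rot":[5,0,0],"hand":0},{"slide":[-0.02,-0.184,-0.237],"rot":[5,0,0],"hand":0}]' 20
python3 - <<'E'
from w import *
M=delta([.545,-.047,.23]); print(state()['joint_pos'].round(2)); 
d=np.array([np.cos(.29),np.sin(.29),0]);Rt=np.stack([[0,0,-1],np.cross(-d,[0,0,-1]),-d],1);print((M.inv()*R.from_matrix(Rt)).as_rotvec(degrees=True).round(1))
E
```

```text
clock: 0.82
tcp_pos: [0.4209, -0.3075, 0.2522]
tool_rot: [-2.757, 1.568, 0.76]
wrist_force: [0.5, 0.3, 0.1]
width: -0.001
tcp [ 0.4209 -0.3075  0.2522] F [0.5 0.3 0.1] t 0.8167 w -0.001
slide mm [  23.  -196.9 -210.8]
[ 1.06  0.26 -0.56  1.85  0.15  1.08 -0.75]
[ 4.9 -0.2  0.1]
```

```bash
python3 -m pendant '[{"slide":[0.02,-0.197,-0.211],"rot":[5,0,0],"hand":0},{"slide":[0.02,-0.197,-0.211],"rot":[5,0,0],"hand":0},{"slide":[0.02,-0.197,-0.211],"rot":[5,0,0],"hand":0},{"slide":[0.02,-0.197,-0.211],"rot":[5,0,0],"hand":0},{"slide":[0.02,-0.197,-0.211],"rot":[5,0,0],"hand":0},{"slide":[0.02,-0.197,-0.211],"rot":[5,0,0],"hand":0},{"slide":[0.02,-0.197,-0.211],"rot":[5,0,0],"hand":0},{"slide":[0.02,-0.197,-0.211],"rot":[5,0,0],"hand":0}]'
python3 - <<'E'
from w import *
shot('wrist','w1.png'); delta([.545,-.047,.092])
E
```

```text
clock: 1.48
tcp_pos: [0.546, -0.0455, 0.2315]
tool_rot: [-2.271, 1.564, 1.161]
wrist_force: [-1.0, 1.4, 0.2]
width: -0.0
tcp [ 0.5447 -0.0499  0.2312] F [-0.3 -0.5 -0.8] t 1.5333 w 0.0
slide mm [139.2  -2.3  -0.9]
```

View pics/w1.png

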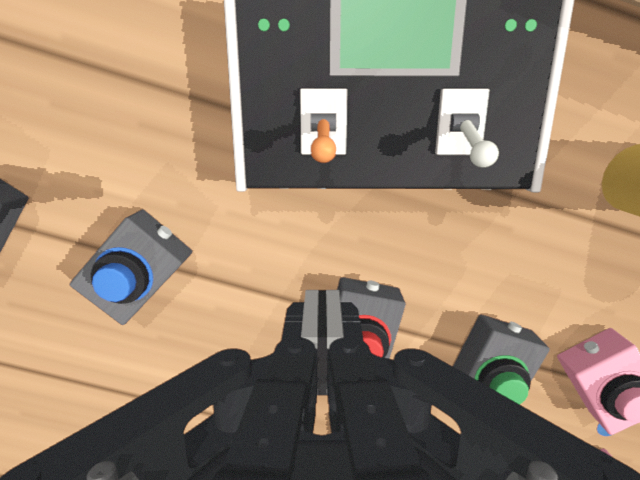

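The wrist view shows the orange ball at (323,149), straight ahead of the closed fingertips at (320,295). The recorder is square to the tool. The red button is partly hidden at (368,338).

```bash
python3 - <<'E'
from m import *; from w import delta
c=load('w1'); o,a=blob(c,3,17,(300,125,350,170),130,100); print(o,a)
P=onz(c,323,149,.103); print(P, 'mask',onz(c,*o,.103)); M=delta(P)
e=[onz(c,242,190,.05),onz(c,539,190,.05)]; v=e[0]-e[1]; print('yaw',np.arctan2(-v[0],v[1]),np.linalg.norm(v))
E
```

```text
[322.68060201 145.21237458] [311, 125, 25, 38, 598]
[ 0.59838599 -0.03039902  0.103     ] mask [ 0.60077162 -0.02945493  0.103     ]
tcp [ 0.5447 -0.0499  0.2312] F [-0.3 -0.5 -0.8] t 1.5333 w 0.0
slide mm [128.3  -3.1 -56.8]
yaw 0.29101077900739253 0.25255395369409656
```

```bash
python3 -m pendant '[{"slide":[0.04,-0.003,0],"rot":[0,0,0],"hand":0},{"slide":[0.08,-0.003,0],"rot":[0,0,0],"hand":0},{"slide":[0.12,-0.003,0],"rot":[0,0,0],"hand":0},{"slide":[0.136,-0.003,0],"rot":[0,0,0],"hand":0},{"slide":[0.136,-0.003,-0.015],"rot":[0,0,0],"hand":0},{"slide":[0.136,-0.003,-0.03],"rot":[0,0,0],"hand":0},{"slide":[0.136,-0.003,-0.03],"rot":[0,0,0],"hand":0}]'
python3 -m pendant '[{"slide":[0,0,-0.01],"rot":[0,0,0],"hand":0},{"slide":[0,0,-0.018],"rot":[0,0,0],"hand":0},{"slide":[0,0,-0.026],"rot":[0,0,0],"hand":0},{"slide":[0,0,-0.034],"rot":[0,0,0],"hand":0},{"slide":[0,0,-0.042],"rot":[0,0,0],"hand":0},{"slide":[0,0,-0.049],"rot":[0,0,0],"hand":0},{"slide":[0,0,-0.049],"rot":[0,0,0],"hand":0}]'
python3 - <<'E'
from w import *
shot('wrist','w2.png'); delta([.5984+.0483*.957,-.0304+.0483*.287,.103])
E
```

```text
clock: 2.12
tcp_pos: [0.5736, -0.0453, 0.0949]
tool_rot: [-2.923, 1.569, 0.496]
wrist_force: [0.4, -0.6, -0.1]
width: -0.002
clock: 2.7
tcp_pos: [0.6196, -0.031, 0.0951]
tool_rot: [-0.962, 1.571, 2.458]
wrist_force: [-0.2, -0.6, 0.4]
width: 0.0
tcp [ 0.6194 -0.0309  0.0951] F [0.4 0.2 0.1] t 2.75 w -0.003
slide mm [ -7.8  -6.9 -28.2]
```

View pics/w2.png

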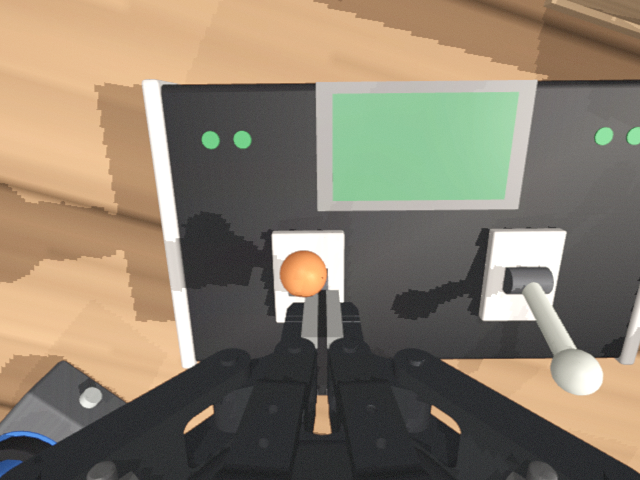

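The orange ball at (303,273) is moving with the finger, but the fingertip at (322,295) sits about 7 mm to its right. I'll back off, recentre and finish the push.

```bash
python3 -m pendant '[{"slide":[0,0,0.006],"rot":[0,0,0],"hand":0},{"slide":[0,-0.007,0.006],"rot":[0,0,0],"hand":0},{"slide":[0,-0.007,0],"rot":[0,0,0],"hand":0},{"slide":[0,-0.007,-0.004],"rot":[0,0,0],"hand":0},{"slide":[0,-0.007,-0.007],"rot":[0,0,0],"hand":0},{"slide":[0,-0.007,-0.009],"rot":[0,0,0],"hand":0},{"slide":[0,-0.007,-0.009],"rot":[0,0,0],"hand":0}]'
python3 -m pendant '[{"slide":[0,0,-0.001],"rot":[0,0,0],"hand":0},{"slide":[0,0,-0.002],"rot":[0,0,0],"hand":0},{"slide":[0,0,-0.003],"rot":[0,0,0],"hand":0},{"slide":[0,0,-0.003],"rot":[0,0,0],"hand":0}]'
python3 - <<'E'
from m import *; from w import delta
c=shot('wrist','w3.png'); M=delta([.6446,-.0165,.103]); o,a=blob(c,3,17,(250,200,400,330),130,100); print(o,a,onz(c,*o,.103)); d=np.array([.957,.287,0])
print('travel',(onz(c,*o,.103)-[.5984,-.0304,.103])@d)
E
```

```text
clock: 3.33
tcp_pos: [0.6183, -0.0237, 0.094]
tool_rot: [-0.019, 1.555, -2.882]
wrist_force: [-18.7, -4.2, 10.1]
width: 0.001
clock: 3.67
tcp_pos: [0.6185, -0.0237, 0.0938]
tool_rot: [-0.009, 1.549, -2.873]
wrist_force: [-27.3, -4.9, 19.0]
width: -0.003
tcp [ 0.6185 -0.0238  0.0938] F [-26.7  -4.3  18.5] t 3.7167 w -0.005
slide mm [ -9.7   0.2 -26.9]
[321.29161119 277.50133156] [300, 255, 46, 47, 1502] [ 0.63723334 -0.01849514  0.103     ]
travel 0.0405801975552162
```

The force is 27 N, back and up, which matches the reaction from a lever leaning away at its stop. I'll back off and check.

```bash
python3 -m pendant '[{"slide":[0,0,0.02],"rot":[0,0,0],"hand":0},{"slide":[0,0,0.05],"rot":[0,0,0],"hand":0},{"slide":[-0.04,0,0.06],"rot":[0,0,0],"hand":0},{"slide":[-0.08,0,0.06],"rot":[0,0,0],"hand":0},{"slide":[-0.12,0,0.06],"rot":[0,0,0],"hand":0},{"slide":[-0.14,0,0.06],"rot":[0,0,0],"hand":0},{"slide":[-0.14,0,0.06],"rot":[0,0,0],"hand":0},{"slide":[-0.14,0,0.06],"rot":[0,0,0],"hand":0}]'
python3 - <<'E'
from m import *
c=shot('wrist','w4.png'); o,a=blob(c,3,17,(250,50,400,250),130,100); print(o,a,onz(c,*o,.103))
cv2.imwrite('pics/w4c.png',cv2.resize(c['frame'][60:220,200:560],None,fx=2.2,fy=2.2)[:,:,::-1])
E
```

```text
clock: 4.38
tcp_pos: [0.5722, -0.0376, 0.2373]
tool_rot: [2.678, 1.566, -0.185]
wrist_force: [0.1, 0.1, -0.7]
width: 0.001
[320.76947536 133.64069952] [309, 115, 25, 44, 629] [ 0.63413337 -0.01969149  0.103     ]
```

View pics/w4c.png

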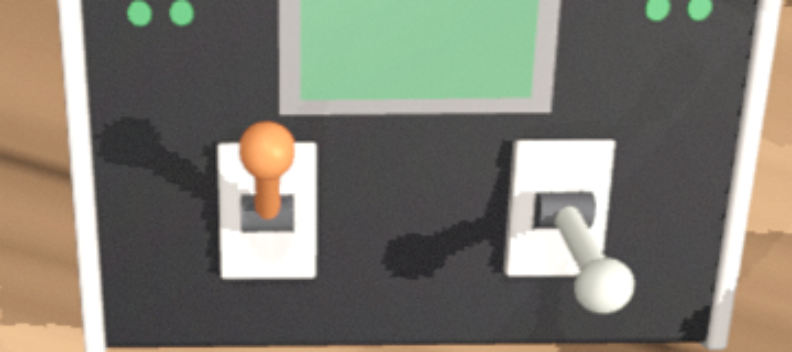

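```bash
python3 - <<'E'
from m import *; from w import delta
c=load('w4'); d=np.array([.957,.287,0])
B=onz(c,321.4,128.6,.103);W=onz(c,200+604/2.2,60+285/2.2,.103);print(B,'travel',(B-[.5984,-.0304,.103])@d)
for z in(.059,.064):
  P=onz(c,321.4,60+213/2.2,z);Q=onz(c,200+566/2.2,60+211/2.2,z);print('lean mm',(B-P)@d*1000,'white',(W-Q)@d*1000)
t=shot('top','t5.png'); s=shot('side','s5.png')
o,a=blob(t,5,15,(292,165,325,208),150,120); p,b=blob(s,5,15,(255,190,295,225),150,120); print(o,a,p,b,onz(t,*o,.103),onz(s,*p,.103))
E
```

```text
[ 0.63751429 -0.01918399  0.103     ] travel 0.04065136794806902
lean mm 24.033084097337845 white -19.477631834646772
lean mm 23.495115352573873 white -20.027345670559267Traceback (most recent call last):
  File "<stdin>", line 7, in <module>
  File "m.py", line 7, in blob
    i=1+np.argmax(s[1:,4]); return ce[i],s[i].tolist()
        ~~~~~~~~~^^^^^^^^^
    return _wrapfunc(a, 'argmax', axis=axis, out=out, **kwds)
    return bound(*args, **kwds)
ValueError: attempt to get argmax of an empty sequence
```

The lean is 24 mm past the pivot, which is fully over, so the lever is done. Red next: I'll hover to its left for a closer look.

```bash
python3 -c "
from w import *
delta([.413,-.062,.20])"
```

```text
tcp [ 0.5699 -0.0378  0.234 ] F [ 0.5 -0.3 -1.1] t 4.5333 w 0.003
slide mm [ 34.3 -19.8 157.4]
```

```bash
python3 -m pendant '[{"slide":[0,-0.02,0.04],"rot":[0,0,0],"hand":0},{"slide":[0.01,-0.02,0.08],"rot":[0,0,0],"hand":0},{"slide":[0.02,-0.02,0.12],"rot":[0,0,0],"hand":0},{"slide":[0.034,-0.02,0.157],"rot":[0,0,0],"hand":0},{"slide":[0.034,-0.02,0.157],"rot":[0,0,0],"hand":0},{"slide":[0.034,-0.02,0.157],"rot":[0,0,0],"hand":0},{"slide":[0.034,-0.02,0.157],"rot":[0,0,0],"hand":0},{"slide":[0.034,-0.02,0.157],"rot":[0,0,0],"hand":0}]'
python3 - <<'E'
from m import *; from w import delta
c=shot('wrist','w6.png'); o,a=blob(c,-8,6,(330,150,600,420)); print(o,a); P=onz(c,*o,.064); print(P); delta(P)
E
```

```text
clock: 5.2
tcp_pos: [0.4159, -0.0613, 0.2017]
tool_rot: [-2.926, 1.569, 0.494]
wrist_force: [0.9, -0.0, -0.1]
width: -0.003
[402.01327701 226.34218467] [379, 204, 47, 46, 1657]
[ 0.42869434 -0.12112582  0.064     ]
tcp [ 0.416  -0.0612  0.2017] F [ 0.8 -0.5  0.1] t 5.25 w -0.002
slide mm [137.7  61.2   4.6]
```

View pics/w6.png

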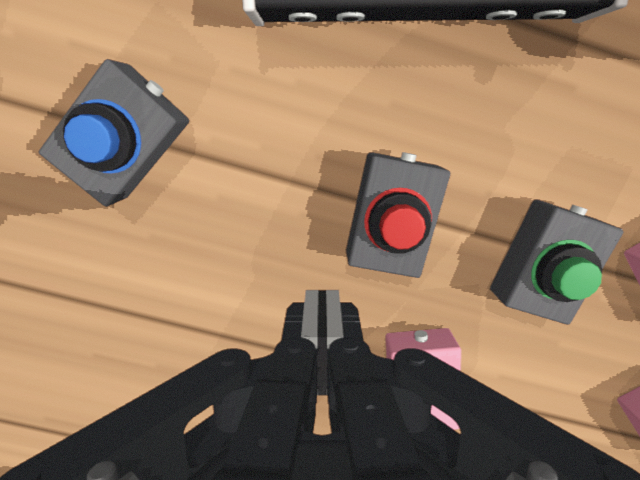

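The red button's top is at about (404,228), clear of the hand. The pink boxes lie behind and to the right. Moving over it.

```bash
python3 -m pendant '[{"slide":[0.03,0.03,0.003],"rot":[0,0,0],"hand":0},{"slide":[0.06,0.061,0.005],"rot":[0,0,0],"hand":0},{"slide":[0.09,0.061,0.005],"rot":[0,0,0],"hand":0},{"slide":[0.115,0.061,0.005],"rot":[0,0,0],"hand":0},{"slide":[0.125,0.061,0.005],"rot":[0,0,0],"hand":0},{"slide":[0.125,0.061,0.005],"rot":[0,0,0],"hand":0},{"slide":[0.125,0.061,0.005],"rot":[0,0,0],"hand":0}]'
python3 - <<'E'
from m import *; from w import delta
delta([.428,-.1215,.057])
s=shot('side','s7.png');cv2.imwrite('pics/s7c.png',cv2.resize(s['frame'][160:300,240:440],None,fx=4,fy=4,interpolation=2)[:,:,::-1])
E
```

```text
clock: 5.83
tcp_pos: [0.4271, -0.1208, 0.0765]
tool_rot: [-1.877, 1.57, 1.544]
wrist_force: [0.2, -0.0, -0.3]
width: 0.004
tcp [ 0.4271 -0.1208  0.0765] F [ 0.2 -0.  -0.3] t 5.8333 w 0.004
slide mm [19.5  0.9 -0.6]
```

View pics/s7c.png

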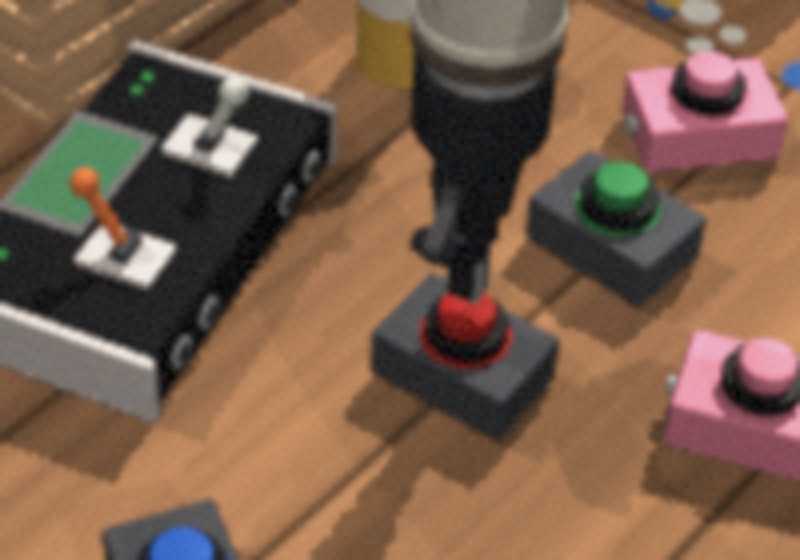

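The fingertip at (468,285) in the crop is directly over the red button, and the orange lever leans away. Pressing gently.

```bash
python3 -m pendant '[{"slide":[0.005,0.001,0],"rot":[0,0,0],"hand":0},{"slide":[0.01,0.001,0],"rot":[0,0,0],"hand":0},{"slide":[0.013,0.001,0],"rot":[0,0,0],"hand":0},{"slide":[0.015,0.001,0],"rot":[0,0,0],"hand":0},{"slide":[0.017,0.001,0],"rot":[0,0,0],"hand":0},{"slide":[0.018,0.001,0],"rot":[0,0,0],"hand":0},{"slide":[0.018,0.001,0],"rot":[0,0,0],"hand":0},{"slide":[0.018,0.001,0],"rot":[0,0,0],"hand":0}]'
```

```text
clock: 6.55
tcp_pos: [0.4272, -0.123, 0.0587]
tool_rot: [2.418, 1.569, -0.446]
wrist_force: [1.1, -1.3, 5.5]
width: 0.0
```

```bash
python3 -m pendant '[{"slide":[0.001,0,0],"rot":[0,0,0],"hand":0},{"slide":[0.002,0,0],"rot":[0,0,0],"hand":0},{"slide":[0.0025,0,0],"rot":[0,0,0],"hand":0},{"slide":[0.0025,0,0],"rot":[0,0,0],"hand":0},{"slide":[0.0025,0,0],"rot":[0,0,0],"hand":0}]'
```

```text
clock: 6.97
tcp_pos: [0.4272, -0.123, 0.0564]
tool_rot: [2.383, 1.569, -0.48]
wrist_force: [-0.5, -0.1, 6.4]
width: -0.0
```

It is about 7.6 mm down at 6.4 N. Releasing straight up.

```bash
python3 -m pendant '[{"slide":[-0.003,0,0],"rot":[0,0,0],"hand":0},{"slide":[-0.008,0,0],"rot":[0,0,0],"hand":0},{"slide":[-0.02,0,0],"rot":[0,0,0],"hand":0},{"slide":[-0.05,0,0],"rot":[0,0,0],"hand":0},{"slide":[-0.09,0,0],"rot":[0,0,0],"hand":0},{"slide":[-0.13,0,0],"rot":[0,0,0],"hand":0},{"slide":[-0.15,0,0],"rot":[0,0,0],"hand":0},{"slide":[-0.15,0,0],"rot":[0,0,0],"hand":0}]'
python3 -m pendant '[{"slide":[0,-0.03,0],"rot":[0,0,0],"hand":0},{"slide":[0,-0.06,0],"rot":[0,0,0],"hand":0},{"slide":[0,-0.06,0],"rot":[0,0,0],"hand":0},{"slide":[0,-0.06,0],"rot":[0,0,0],"hand":0}]'
python3 - <<'E'
from m import *; from w import delta
c=shot('wrist','w8.png'); o,a=blob(c,-8,6,(330,150,600,420)); print(o,a,onz(c,*o,.064)); delta([0,0,0])
E
```

```text
clock: 7.63
tcp_pos: [0.4291, -0.1231, 0.2103]
tool_rot: [2.402, 1.563, -0.461]
wrist_force: [0.1, -1.4, -0.4]
width: -0.003
clock: 7.97
tcp_pos: [0.4086, -0.0636, 0.2052]
tool_rot: [-0.208, 1.569, -3.068]
wrist_force: [-0.2, -0.7, -0.2]
width: 0.005
[401.5897748  215.13998783] [379, 193, 47, 46, 1643] [ 0.42860874 -0.12119633  0.064     ]
tcp [ 0.4091 -0.0647  0.2052] F [ 0.2 -0.1 -0. ] t 8.0167 w -0.002
slide mm [ 205.8 -175.1  375.1]
```

View pics/w8.png

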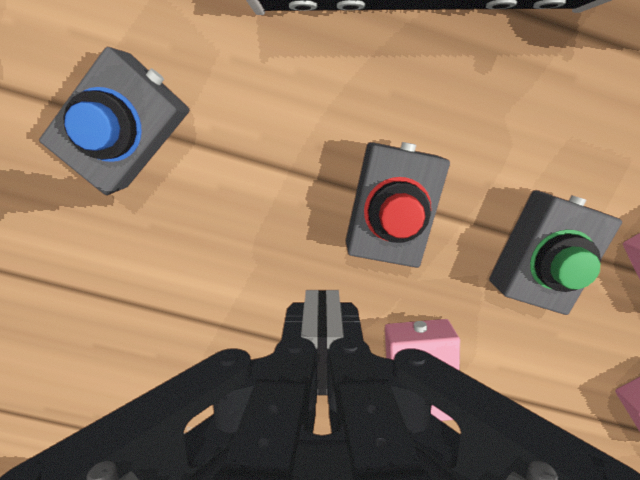

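The red button is back up at (402,215), and its position matches the earlier one to 0.1 mm, so the box has not shifted. The hand is clear.

```bash
python3 -c "
from rig import finish_job
print(finish_job())"
```

```text
the job is handed in; nothing more can be done
None
```

The orange lever is fully over, and after that the red button was pressed well down and came back up. I handed the job in at about 8 s on the robot's clock.

- **Lever:** the first push was about 7 mm off-centre, so I backed off, recentred and pushed to the stop. The force there was about 33 N in all (27 N back, 19 N up). With the hand off it, the ball measured 24 mm past its pivot, which matches 0.5 rad away. The ball travelled about 41 mm rather than the 48 mm of a full swing. I put that down to the lever starting a little past 0, as the white one also appeared to do.
- **Red button:** I pressed until the fingertip was at z = 56.4 mm with 6.4 N on the wrist, about 7.6 mm down. In the last picture the button is up again and the red position matches the earlier one to 0.1 mm, so the box did not move. The hand was clear with no force on it.
- **Failed check:** the extra top and side camera check of the lever after the push found no orange patch. I relied on the wrist measurement and a later side view, which showed the orange lever leaning away and the white one still towards the robot.

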